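Centre the short brake shoe on the inspection stage

TASK

The shorter of the two brake shoes is due for a wear check: pick it up and lay it gently (not dropped), rubber side up, on the black stage of the inspection camera, centred on the white inlay between the two steel stops, with its length running from stop to stop. Leave the longer shoe where it lies.

Things in the scene. Friction and masses are not known exactly. Their poses are not given: they have to be found in the camera images.
- short_shoe_mid (a point): Centre (8 mm above the underside) of the shorter bicycle rim-brake shoe: a plain block 14 mm wide (x), 50 mm long (y), 16 mm high (z), lower half aluminium, upper half black rubber with cross grooves, about 35 g. It starts flat on the bench, rubber up, on the robot's right, with at least 50 mm free along each long side. y is its long axis; both ends are alike. Grip it across its width.
- long_shoe_mid (a point): Centre of the longer brake shoe, same make and section (14 mm wide x 16 mm high) but 80 mm long (y), too long for the stage; about 55 g; lying flat on the bench. Not to be moved.
- stage_mid (a point): Middle of the white inlay, 44 (x) x 76 (y) mm, flush in the top of the fixed black stage, 20 mm above the bench. y runs from stop to stop. The stops, steel bars 10 mm high, 44 mm long (x), 10 mm thick, cross the ends of the inlay, inner faces 76 mm apart; its long sides are open. The stage reaches 55 mm to -x, 165 to +x, 65 to either side. A 110 mm camera column stands 140 mm to +x, 45 to +y; its camera is swung aside to +y.
Mind the look-alikes: they are no part of the job. What is shaped like the part that bears short_shoe_mid but green or purple is not meant.

How it is judged (in metres and radians):
At the end, for the whole second after the job is handed in: The short shoe lies flat and at rest on the stage between the stops, rubber up, its centre within 15 mm (across) and 14 mm (along) of the middle of the inlay, its length within 12 degrees of the line from stop to stop; the long shoe is within 20 mm of where it was (x of short_shoe_mid in the frame of stage_mid between -0.015 and 0.015 m and y of short_shoe_mid in the frame of stage_mid between -0.014 and 0.014 m and z of short_shoe_mid in the frame of stage_mid between 0.005 and 0.011 m and angle between the y axis of short_shoe_mid and the y axis of stage_mid, either way round below 0.21 rad and angle between short_shoe_mid's own z axis and vertical below 0.1 rad and linear speed of short_shoe below 0.01 m/s and distance of long_shoe_mid from where it was at the start of the episode below 0.02 m); the robot touches nothing.
It fails at once if the short shoe is dropped: out of the fingers with its centre more than 60 mm above the bench (over 30 mm above where it rests on the stage) (contact force between short_shoe and anything else below 0.01 N and height (world z) of short_shoe_mid above 0.06 m).
It fails at once if the long shoe is moved by 20 mm or more (distance of long_shoe_mid from where it was at the start of the episode above 0.02 m).
It also fails if it takes over 38 s, if anything falls off the work surface, if the arm or the gripper's body presses on something with over 40 N, if the wrist force passes 120 N, or if a joint passes its speed limit or range.

ROBOT

A 7-joint arm with a two-finger parallel gripper is mounted at the origin on the work surface. World frame = base frame: x ahead of the robot, y to its left, z up, the work surface at z = 0. Lengths are in mm, angles in rad, forces in N, time in s.
With the tool pointing down it reaches from about 400 to 875 mm from the base axis. Payload 19.3 kg.
Tool frame: the origin (TCP) lies midway between the tips of the shut fingers; the grasp point (between the pads) lies 19 mm behind it (bot.hold_point_z is the distance from the TCP to the grasp point, in mm); z points along the fingers, y is the line along which they close (so a half turn about z gives the same grasp; the last joint's range is limited). The gripper opens to 85 mm and grips with 20 to 120 N. Pads are 22 mm wide; open, the fingers measure 114 mm over their backs; the gripper's body (76 mm by 85 mm) begins 54 mm behind the grasp point. The pads swing forward as they close: fully open they stand 13 mm farther back than shut.
Start: joints at [-1.358, 0.521, -0.036, 1.599, 0.021, 1.021, -0.113], TCP at [174.423, 600.16, 231.291] pointing down, gripper open.
Joint ranges: [-2.91, 2.91], [-0.3, 2.13], [-1.5, 1.42], [0.17, 2.43], [-1.26, 4.41], [0.16, 1.93], [-2.52, 2.52]. Speed limits (rad/s): [1.89, 1.89, 2.39, 2.39, 3.01, 3.01, 3.01].

INTERFACE

Orientations are given as a unit quaternion [w, x, y, z].
In Python, from bench import bot gives the robot as it stands.
- The arm moves only by the tool step_arm, never from a script. Its argument "commands" is a list of rows, each an object with "slide": the shift along the tool's x, y, z in mm, a list of three; "dr": the turn, a rotation vector about the tool's x, y, z in rad, a list of three; "jaw": the closure, from 0 (fully open) to 1 (shut). In form: [{"slide": [tx, ty, tz], "dr": [rx, ry, rz], "jaw": jaw}, ...]. A call has 1 to 20 rows; each row shifts and turns the commanded pose from where the row before left it, along the tool's axes as they then stand; what a row does not reach is not made up. A row lasts 1/10 s, in which the tool goes at most 50 mm and 8.59 degrees, less where a joint would pass 70% of its speed; a pose out of reach is approached as far as the arm can. A call is refused whole if a number of a shift passes 50 or a number of a turn 0.15, either way. A call with a gripper value outside its range is refused whole. The fingers move at their own pace and stop on an object; "force" is the grip in N (left out, the last holds). Time passes only in rows, so rows that do not move let the fingers close. It gives the time, the measured TCP pose, the force and the opening at its end, in the units of the state.
- bot.get_obs(): the state, without advancing time (a new reading comes with each control period).
- bot.camera(name): name is "side" or "top"; returns a dict with "color" (400x640x3 uint8, red, green, blue), "z_map" (400x640 float32, mm along the optical axis (not along the pixel's ray), 0 where there is no reading), "fx", "fy", "cx", "cy" (pixels), "xyz" and "attitude" of the camera in the world. Camera axes: x right, y down, z forward; pixel columns grow to the right and rows downward; lengths in mm; the calibration is good to about 2 mm. A picture is of the moment at which its call begins.
- bot.hand_in(): hands the job in, once; it reports no verdict.
Trained networks look in a picture, given as the dict that the camera call returned (one of the last four; its "shot" number tells which), for a name from the list of things; names that differ only in an ending like _2 or _b are one class to them, and where a whole thing is asked for, a point or a joint stands for the part that bears it (a point fixed in the world has none). Each returns a list of dicts, best first, with "confidence" (0 to 1); they miss things now and then, are a little off and sometimes report something else, mostly with a low value. They report only what shows in the picture. A call takes as long as a camera call. They do not tell look-alikes from the thing itself.
- bot.boxes_of(picture, target): "box" ([left, top, right, bottom] in pixels, round what is visible of it).
- bot.trace(picture, target): "region" (400x640 bool, what is visible of it) and "box" ([left, top, right, bottom] in pixels, round what is visible of it).
The state is a dict: "t": time; "q": joint angles; "joint_velocities": joint speeds; "joint_efforts": joint torques, N m; "tool_pos": TCP position; "tool_rot": TCP orientation; "wrist_force": force on the tool from outside, world axes, zero at the start; "ft_torque": the same for the moment, N m; "width": finger opening in mm.
Only numpy, scipy, OpenCV 4.12 (cv2) and the standard library are available. Lean on these libraries where they do the work, as an engineer would, in place of code of your own. Each camera call takes 0.05 s, during which the arm holds its last target. There are 200 camera calls.

## Working session

There is one attempt and no reset: what is moved stays moved. The work goes in short steps, Python scripts to look and compute and a tool call to move; the robot and the scene stay as the last step left them, time stands still between calls to the robot, and variables do not carry over. Pictures are saved under pics/ and viewed, on a budget of 10 in all, crops included, one or two more only if the job needs it, and the job is handed in when it is done.

Besides the shell and the picture viewer there is one more tool, called after "Emit:" as name([rows], argument=value, ...), one row to a line, values as JSON. step_arm: Moves the arm, as the interface text tells. Its arguments: {"type":"object","properties":{"commands":{"type":"array","items":{"type":"object","properties":{"slide":{"type":"array","items":{"type":"number"}},"dr":{"type":"array","items":{"type":"number"}},"jaw":{"type":"number"}}}},"force":{"type":"number"}},"required":["commands"]}

```bash
mkdir -p pics; cat > h.py <<'E'
import numpy as np, cv2
from scipy.spatial.transform import Rotation as R
from bench import bot
def rot(q): return R.from_quat([q[1],q[2],q[3],q[0]]).as_matrix()
def cloud(p):
    z=p["z_map"]; v,u=np.mgrid[:400,:640]
    c=np.stack([(u-p["cx"])/p["fx"]*z,(v-p["cy"])/p["fy"]*z,z],-1)
    return c@rot(p["attitude"]).T+np.array(p["xyz"])
def save(p,n): cv2.imwrite("pics/"+n,p["color"][:,:,::-1])
E
python3 - <<'E'
from h import *
o=bot.get_obs(); print(o["t"],o["tool_pos"],o["tool_rot"],o["width"],bot.hold_point_z); print(np.round(rot(o["tool_rot"]),3))
for n in("top","side"):
    p=bot.camera(n); save(p,n+"1.png"); W=cloud(p); print(n,p["xyz"],np.round(rot(p["attitude"]),2).tolist())
    for t in("short_shoe_mid","long_shoe_mid","stage_mid"):
        try:
            for d in bot.trace(p,t)[:6]:
                m=d["region"]&(p["z_map"]>0); P=W[m]; top=np.percentile(P[:,2],90)
                Q=P[P[:,2]>top-5]; r=cv2.minAreaRect(Q[:,:2].astype(np.float32))
                print(t,round(d["confidence"],2),np.round(d["box"]),m.sum(),"top",round(top,1),"rect",np.round(r[0],1),np.round(r[1],1),round(r[2],1),"rgb",p["color"][m].mean(0).round())
        except Exception as e: print(t,e)
a=[cv2.imread("pics/top1.png"),cv2.imread("pics/side1.png")]
E
```

```text
0.0 [174.33720976 599.84722437 230.71010175] [-5.21505575e-05  1.40928523e-01  9.90019613e-01 -5.60245276e-04] 85.49493957529185 18.700000000000003
[[-0.96   0.279 -0.   ]
 [ 0.279  0.96  -0.001]
 [-0.    -0.001 -1.   ]]
top [501.58453268  -5.73746444 798.79235098] [[-0.0, -1.0, 0.08], [-1.0, 0.0, 0.01], [-0.01, -0.08, -1.0]]
short_shoe_mid 0.76 [316. 163. 346. 178.] 203 top 16.6 rect [628.2 -17. ] [47.2 13.3] 73.1 rgb [119.  61. 125.]
short_shoe_mid 0.65 [421. 123. 451. 150.] 245 top 16.5 rect [ 689.9 -210.8] [14.4 50.3] 42.6 rgb [121.  65. 116.]
short_shoe_mid 0.64 [364. 169. 389. 190.] 231 top 16.5 rect [ 610.7 -106.1] [47.9 14.7] 51.4 rgb [56. 49. 36.]
short_shoe_mid 0.63 [408. 211. 435. 226.] 221 top 16.5 rect [ 537.7 -180.9] [49.7 13.9] 63.9 rgb [ 61. 139.  59.]
long_shoe_mid 0.7 [449. 251. 493. 270.] 388 top 16.5 rect [ 458.8 -275.8] [14.6 79.3] 19.3 rgb [46. 41. 31.]
stage_mid 0.59 [ 95. 139. 272. 267.] 10510 top 110.7 rect [636.3 274.1] [ 35.4 139.1] 2.6 rgb [59. 58. 52.]
side [ 434.91951177 -578.00368405  643.27692524] [[0.97, -0.16, 0.18], [-0.24, -0.69, 0.68], [0.01, -0.7, -0.71]]
short_shoe_mid 0.68 [338. 199. 345. 214.] 105 top 17.3 rect [627.8 -18.8] [44.8 11.5] 73.8 rgb [119.  75. 110.]
short_shoe_mid 0.66 [340. 225. 357. 248.] 189 top 17.4 rect [ 611.5 -105.1] [51.  14.3] 51.2 rgb [101.  83.  61.]
short_shoe_mid 0.64 [312. 261. 330. 288.] 231 top 17.4 rect [ 538.2 -180.8] [50.5 14.3] 62.8 rgb [ 94. 121.  62.]
short_shoe_mid 0.49 [385. 262. 415. 282.] 264 top 17.3 rect [ 690.2 -210.6] [15.  49.7] 43.8 rgb [116.  73. 104.]
long_shoe_mid 0.68 [276. 307. 307. 351.] 462 top 17.2 rect [ 459.3 -275.4] [14.5 80.8] 18.5 rgb [90. 73. 53.]
stage_mid 0.83 [250.  78. 346. 192.] 4236 top 107.8 rect [635.4 272.6] [ 34.6 138.9] 3.7 rgb [88. 73. 57.]
```

View pics/top1.png

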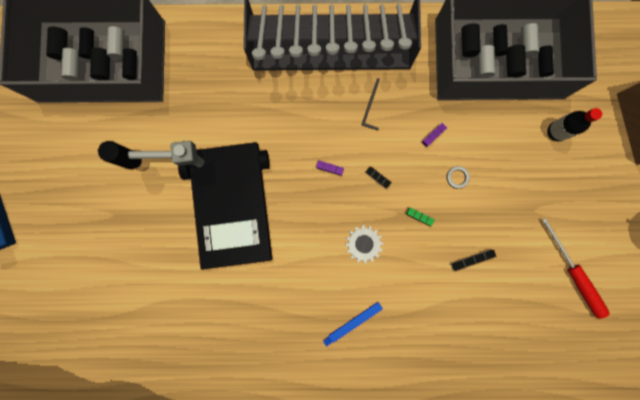

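```bash
python3 - <<'E'
from h import *
a=cv2.imread("pics/top1.png"); cv2.imwrite("pics/crop1.png",cv2.resize(a[145:215,310:410],None,fx=7,fy=7,interpolation=cv2.INTER_CUBIC))
p=bot.camera("top"); W=cloud(p); c=p["color"].astype(int)
ok=(p["z_map"]>0)
reg=np.zeros((400,640),bool); reg[125:280,85:285]=1
inl=ok&reg&(c.min(2)>130)&(abs(W[:,:,2]-20)<5)
n,l,s,_=cv2.connectedComponentsWithStats(inl.astype(np.uint8))
for i in range(1,n):
    if s[i,4]>30: print("white",s[i],np.round(cv2.minAreaRect(W[l==i][:,:2].astype(np.float32)),1) if 0 else cv2.minAreaRect(W[l==i][:,:2].astype(np.float32)))
for nm,lo,hi in(("stage",14,25),("stops",26,36),("high",40,200)):
    m=ok&reg&(W[:,:,2]>lo)&(W[:,:,2]<hi); n,l,s,_=cv2.connectedComponentsWithStats(m.astype(np.uint8))
    for i in range(1,n):
        if s[i,4]>30: print(nm,s[i],cv2.minAreaRect(W[l==i][:,:2].astype(np.float32)),np.median(W[l==i][:,2]),W[l==i][:,2].max())
E
```

```text
white [ 210  220   44   30 1010] ((506.61700439453125, 161.07920837402344), (44.726287841796875, 75.92025756835938), 7.369017124176025)
stage [ 181  142   91  128 8088] ((560.4786987304688, 167.2063446044922), (219.97804260253906, 160.75204467773438), 7.201510429382324) 18.95079418590217 24.989017002670153
stops [258 150  11  18 142] ((643.8861694335938, 104.35887908935547), (30.666994094848633, 16.058576583862305), 6.328441619873047) 32.34009865675756 35.85979897970731
stops [178 165  11  14 113] ((620.163818359375, 248.40362548828125), (21.390933990478516, 16.224599838256836), 5.6628642082214355) 32.95054755622243 35.705095091972794
stops [251 220   9  25 141] ((511.1965637207031, 117.93126678466797), (43.53630447387695, 10.10352611541748), 6.865710258483887) 28.946633104967646 33.29499145839907
stops [203 226   9  25 144] ((500.6907043457031, 203.2095184326172), (43.4029655456543, 10.695845603942871), 6.224142551422119) 28.684931341610422 32.13749086727785
high [  98  141  103   29 1701] ((636.4406127929688, 273.9624938964844), (35.78323745727539, 139.31629943847656), 2.468068838119507) 117.98055472004467 146.79020540894794
```

View pics/crop1.png

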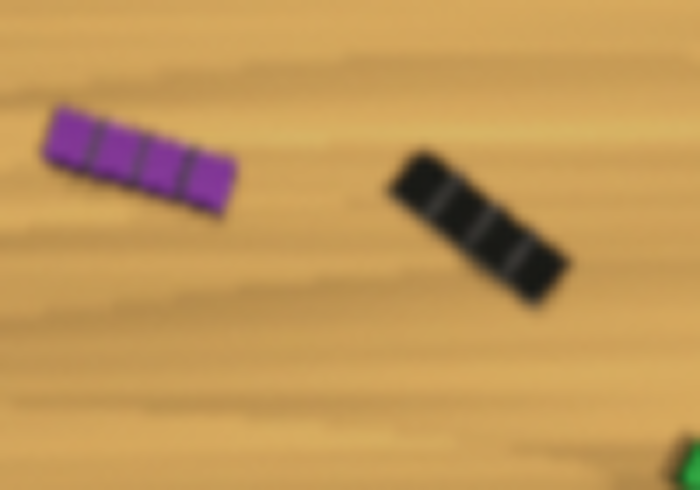

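Candidates are purple (330,168), purple (433,135), green (420,216), short black (378,178) and long black (473,260). The crop shows that the piece at (378,178) is black, grooved, and about 50 x 14 mm by measurement, so it is the short shoe, at about (611, -106) mm. Its long axis is at 51.3°, and its top is at 16.5 mm as expected. The inlay measures 44.7 x 75.9 mm, centred at (506.5, 161) with stage x at about 7.2°.

I'll swing around the base axis first.

Emit:
step_arm([
  {"slide": [-45.5,0,0],"dr": [0,0,0.073],"jaw": 0.45},
  {"slide": [-45.5,0,0],"dr": [0,0,0.073],"jaw": 0.45},
  {"slide": [-45.5,0,0],"dr": [0,0,0.073],"jaw": 0.45},
  {"slide": [-45.5,0,0],"dr": [0,0,0.073],"jaw": 0.45},
  {"slide": [-45.5,0,0],"dr": [0,0,0.073],"jaw": 0.45},
  {"slide": [-45.5,0,0],"dr": [0,0,0.073],"jaw": 0.45},
  {"slide": [-45.5,0,0],"dr": [0,0,0.073],"jaw": 0.45},
  {"slide": [-45.5,0,0],"dr": [0,0,0.073],"jaw": 0.45},
  {"slide": [-45.5,0,0],"dr": [0,0,0.073],"jaw": 0.45},
  {"slide": [-45.5,0,0],"dr": [0,0,0.073],"jaw": 0.45},
  {"slide": [-45.5,0,0],"dr": [0,0,0.073],"jaw": 0.45},
  {"slide": [-45.5,0,0],"dr": [0,0,0.073],"jaw": 0.45},
  {"slide": [-45.5,0,0],"dr": [0,0,0.073],"jaw": 0.45},
  {"slide": [-45.5,0,0],"dr": [0,0,0.073],"jaw": 0.45},
  {"slide": [-45.5,0,0],"dr": [0,0,0.073],"jaw": 0.45},
  {"slide": [-45.5,0,0],"dr": [0,0,0.073],"jaw": 0.45},
  {"slide": [-45.5,0,0],"dr": [0,0,0.073],"jaw": 0.45},
  {"slide": [-45.5,0,0],"dr": [0,0,0.073],"jaw": 0.45},
  {"slide": [-45.5,0,0],"dr": [0,0,0.073],"jaw": 0.45},
  {"slide": [-45.5,0,0],"dr": [0,0,0.073],"jaw": 0.45},
], force=40)

```text
t: 2.45
tool_pos: [640.1, -90.4, 231.3]
tool_rot: [0.0, 0.766, 0.643, 0.0]
wrist_force: [1.1, 0.3, 0.6]
width: 46.8
```

```bash
cat >> h.py <<'E'
def togo(x,y,z,yaw):
    "yaw: wanted world angle (deg) of tool y; prints tilt-fix + turn and the slide AFTER the turn, and before it"
    o=bot.get_obs(); M=rot(o["tool_rot"]); a=np.radians(yaw)
    ty=np.array([np.cos(a),np.sin(a),0]); tz=np.array([0,0,-1.]); T=np.stack([np.cross(ty,tz),ty,tz],1)
    d=np.array([x,y,z])-o["tool_pos"]
    print("t",o["t"],"pos",np.round(o["tool_pos"],1),"w",round(o["width"],1),"F",np.round(o["wrist_force"],1),"q7",round(o["q"][6],2))
    print("turn",np.round(R.from_matrix(M.T@T).as_rotvec(),4),"slide before",np.round(M.T@d,1),"after",np.round(T.T@d,1))
E
python3 -c "
from h import *
togo(611,-105.6,100,-38.7)"
```

```text
t 2.45 pos [640.1 -90.4 231.3] w 46.8 F [1.1 0.3 0.6] q7 0.09
turn [ 2.000e-04 -1.000e-04  5.006e-01] slide before [-20.  -26.  131.3] after [-30.  -13.2 131.3]
```

Emit:
step_arm([
  {"slide": [0,0,20],"dr": [0,0,0.1],"jaw": 0.45},
  {"slide": [0,0,20],"dr": [0,0,0.1],"jaw": 0.45},
  {"slide": [0,0,20],"dr": [0,0,0.1],"jaw": 0.45},
  {"slide": [0,0,20],"dr": [0,0,0.1],"jaw": 0.45},
  {"slide": [0,0,20],"dr": [0,0,0.1],"jaw": 0.45},
  {"slide": [-10,-4.4,10],"dr": [0,0,0],"jaw": 0.45},
  {"slide": [-10,-4.4,10],"dr": [0,0,0],"jaw": 0.45},
  {"slide": [-10,-4.4,10],"dr": [0,0,0],"jaw": 0.45},
  {"slide": [0,0,0],"dr": [0,0,0],"jaw": 0.45},
  {"slide": [0,0,0],"dr": [0,0,0],"jaw": 0.45},
])

```text
t: 3.45
tool_pos: [611.6, -103.8, 101.6]
tool_rot: [-0.0, 0.901, 0.434, 0.0]
wrist_force: [-0.1, 0.5, -0.9]
width: 47.1
```

```bash
python3 -c "
from h import *
togo(611,-105.6,3,-38.7)
p=bot.camera('side'); W=cloud(p); save(p,'side2.png')
for d in bot.trace(p,'short_shoe_mid'):
    m=d['region']&(p['z_map']>0); Q=W[m]; Q=Q[Q[:,2]>12]; print(d['box'],d['confidence'],p['color'][m].mean(0),cv2.minAreaRect(Q[:,:2].astype(np.float32)) if len(Q)>10 else 0)
cv2.imwrite('pics/crop2.png',cv2.resize(p['color'][90:310,230:460,::-1],None,fx=2.6,fy=2.6,interpolation=cv2.INTER_CUBIC))
"
```

```text
t 3.45 pos [ 611.6 -103.8  101.6] w 47.1 F [-0.1  0.5 -0.9] q7 -0.23
turn [ 0.0001 -0.0003  0.0033] slide before [-1.8  0.7 98.6] after [-1.8  0.7 98.6]
[340.2, 226.1, 353.2, 249.1] 0.68 [90.24       75.77333333 58.43333333] ((610.3441772460938, -106.61744689941406), (46.61636734008789, 14.052070617675781), 51.618106842041016)
[338.2, 198.6, 345.4, 216.7] 0.64 [96.89285714 60.57142857 89.69642857] ((628.3284912109375, -16.684810638427734), (49.76033401489258, 11.58287239074707), 73.86029052734375)
[385.6, 260.8, 414.4, 282.0] 0.6 [126.37192982  81.94385965 111.17192982] ((690.7769775390625, -210.07083129882812), (16.67539405822754, 50.11610412597656), 42.37812042236328)
[312.8, 261.6, 328.5, 287.2] 0.47 [ 89.15763547 119.71428571  60.93596059] ((538.3331909179688, -180.83303833007812), (50.79934310913086, 14.412062644958496), 63.131507873535156)
```

View pics/crop2.png

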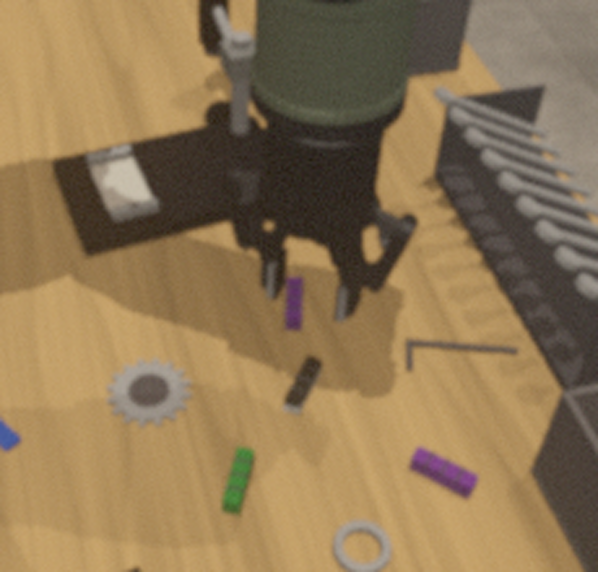

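The image shows the fingers straddling the black shoe, seen at crop (303,383). The look-alikes are clear of them. Descending now.

Emit:
step_arm([
  {"slide": [-1.8,0.7,25],"dr": [0,0,0],"jaw": 0.45},
  {"slide": [0,0,25],"dr": [0,0,0],"jaw": 0.45},
  {"slide": [0,0,20],"dr": [0,0,0],"jaw": 0.45},
  {"slide": [0,0,15],"dr": [0,0,0],"jaw": 0.45},
  {"slide": [0,0,8],"dr": [0,0,0],"jaw": 0.45},
  {"slide": [0,0,5.5],"dr": [0,0,0],"jaw": 0.45},
  {"slide": [0,0,0],"dr": [0,0,0],"jaw": 0.45},
  {"slide": [0,0,0],"dr": [0,0,0],"jaw": 0.45},
])

```text
t: 4.35
tool_pos: [611.0, -105.8, 3.5]
tool_rot: [0.0, 0.901, 0.434, 0.0]
wrist_force: [0.5, 0.8, -0.5]
width: 46.6
```

```bash
python3 -c "
from h import *
togo(611,-105.6,3,-38.7)"
```

```text
t 4.35 pos [ 611.  -105.8    3.5] w 46.6 F [ 0.5  0.8 -0.5] q7 -0.17
turn [ 0.0008 -0.0005  0.0035] slide before [ 0.2 -0.1  0.5] after [ 0.2 -0.1  0.5]
```

Emit:
step_arm([
  {"slide": [0,0,0],"dr": [0,0,0],"jaw": 0.6},
  {"slide": [0,0,0],"dr": [0,0,0],"jaw": 0.75},
  {"slide": [0,0,0],"dr": [0,0,0],"jaw": 0.85},
  {"slide": [0,0,0],"dr": [0,0,0],"jaw": 1},
  {"slide": [0,0,0],"dr": [0,0,0],"jaw": 1},
  {"slide": [0,0,0],"dr": [0,0,0],"jaw": 1},
  {"slide": [0,0,0],"dr": [0,0,0],"jaw": 1},
  {"slide": [0,0,0],"dr": [0,0,0],"jaw": 1},
], force=45)

```text
t: 5.15
tool_pos: [610.8, -105.8, 3.4]
tool_rot: [0.0, 0.901, 0.434, 0.0]
wrist_force: [-0.9, 1.0, 7.8]
width: 12.5
```

Emit:
step_arm([
  {"slide": [0,0,-5],"dr": [0,0,0],"jaw": 1},
  {"slide": [0,0,-10],"dr": [0,0,0],"jaw": 1},
  {"slide": [0,0,-10],"dr": [0,0,0],"jaw": 1},
  {"slide": [0,0,0],"dr": [0,0,0],"jaw": 1},
])

```text
t: 5.55
tool_pos: [611.4, -106.0, 29.6]
tool_rot: [0.001, 0.901, 0.434, 0.001]
wrist_force: [0.0, -0.4, -0.6]
width: 12.6
```

```bash
python3 -c "
from h import *
togo(506.5,161,80,7.2)
for n in ('top','side'):
  p=bot.camera(n); W=cloud(p)
  for d in bot.trace(p,'short_shoe_mid'):
    m=d['region']&(p['z_map']>0); Q=W[m]; print(n,np.round(d['box']),d['confidence'],p['color'][m].mean(0).round(),Q.mean(0).round(1),np.percentile(Q[:,2],[5,95]).round(1))
cv2.imwrite('pics/crop3.png',cv2.resize(p['color'][120:270,280:420,::-1],None,fx=4,fy=4,interpolation=cv2.INTER_CUBIC))
"
```

```text
t 5.55 pos [ 611.4 -106.    29.6] w 12.6 F [ 0.  -0.4 -0.6] q7 -0.18
turn [ 2.400e-03 -4.000e-04 -7.977e-01] slide before [ 143.7 -248.2  -50.7] after [278.  -70.6 -50.4]
top [316. 161. 338. 176.] 0.63 [113.  66. 105.] [627.8 -11.7  29.3] [-1.  17.2]
side [312. 261. 332. 286.] 0.76 [ 90. 121.  62.] [ 536.8 -184.8   14.3] [ 4.5 18. ]
side [387. 264. 414. 282.] 0.75 [129.  85. 112.] [ 689.9 -211.7   11.4] [-0.2 17.8]
side [338. 220. 351. 238.] 0.66 [84. 70. 54.] [ 602.9 -112.8   38. ] [28.2 42.4]
```

View pics/crop3.png

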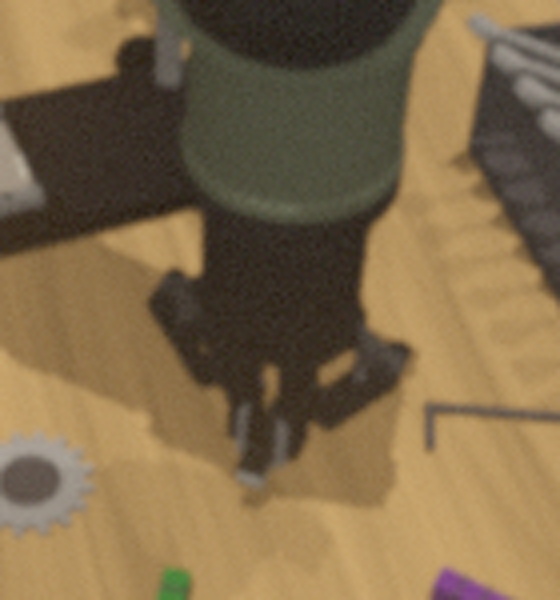

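The shoe is held (side view, crop (255,450)): width 12.6 mm, and its top at about 42 mm matches the lift. Its underside is therefore about 3.4 mm below the TCP. Next I lift, turn and carry it.

Emit:
step_arm([
  {"slide": [0,0,-15],"dr": [0,0,0],"jaw": 1},
  {"slide": [0,0,-18],"dr": [0,0,0],"jaw": 1},
  {"slide": [0,0,-17],"dr": [0,0,-0.05],"jaw": 1},
  {"slide": [0,0,0],"dr": [0,0,-0.1],"jaw": 1},
  {"slide": [0,0,0],"dr": [0,0,-0.1],"jaw": 1},
  {"slide": [0,0,0],"dr": [0,0,-0.1],"jaw": 1},
  {"slide": [0,0,0],"dr": [0,0,-0.1],"jaw": 1},
  {"slide": [0,0,0],"dr": [0,0,-0.1],"jaw": 1},
  {"slide": [0,0,0],"dr": [0,0,-0.1],"jaw": 1},
  {"slide": [0,0,0],"dr": [0,0,-0.1],"jaw": 1},
  {"slide": [0,0,0],"dr": [0,0,-0.05],"jaw": 1},
])

```text
t: 6.85
tool_pos: [610.7, -106.1, 78.9]
tool_rot: [0.0, 0.658, 0.753, 0.0]
wrist_force: [1.2, 0.5, 0.6]
width: 12.6
```

Emit:
step_arm([
  {"slide": [12,-3,0],"dr": [0,0,0],"jaw": 1},
  {"slide": [25,-6,0],"dr": [0,0,0],"jaw": 1},
  {"slide": [25,-6,0],"dr": [0,0,0],"jaw": 1},
  {"slide": [25,-6,0],"dr": [0,0,0],"jaw": 1},
  {"slide": [25,-6,0],"dr": [0,0,0],"jaw": 1},
  {"slide": [25,-7,0],"dr": [0,0,0],"jaw": 1},
  {"slide": [25,-7,0],"dr": [0,0,0],"jaw": 1},
  {"slide": [25,-6,0],"dr": [0,0,0],"jaw": 1},
  {"slide": [25,-6,0],"dr": [0,0,0],"jaw": 1},
  {"slide": [25,-6,0],"dr": [0,0,0],"jaw": 1},
  {"slide": [25,-7,0],"dr": [0,0,0],"jaw": 1},
  {"slide": [15,-5,0],"dr": [0,0,0],"jaw": 1},
  {"slide": [0,0,0],"dr": [0,0,0],"jaw": 1},
  {"slide": [0,0,0],"dr": [0,0,0],"jaw": 1},
])

```text
t: 8.25
tool_pos: [504.6, 160.1, 78.2]
tool_rot: [0.0, 0.66, 0.751, 0.0]
wrist_force: [0.2, -0.9, -0.2]
width: 12.5
```

```bash
python3 -c "
from h import *
togo(506.5,161,24,7.2)
for n in ('top','side'):
  p=bot.camera(n); W=cloud(p); save(p,n+'4.png')
  for d in bot.trace(p,'short_shoe_mid'):
    m=d['region']&(p['z_map']>0); Q=W[m]; print(n,np.round(d['box']),d['confidence'],p['color'][m].mean(0).round(),Q.mean(0).round(1),np.percentile(Q,[5,95],axis=0).round(1).tolist())
cv2.imwrite('pics/crop4.png',cv2.resize(p['color'][70:240,210:370,::-1],None,fx=3.5,fy=3.5,interpolation=cv2.INTER_CUBIC))
"
```

```text
t 8.25 pos [504.6 160.1  78.2] w 12.5 F [ 0.2 -0.9 -0.2] q7 -0.03
turn [0.0004 0.0001 0.0029] slide before [ 0.6  2.  54.2] after [ 0.6  2.  54.2]
top [319. 160. 349. 176.] 0.72 [138.  72. 143.] [627.3 -17.8  14.1] [[618.3, -37.5, 7.5], [636.8, 2.9, 17.0]]
top [410. 211. 434. 227.] 0.68 [ 72. 160.  70.] [ 537.1 -181.4   14.1] [[524.4, -200.6, 8.8], [548.3, -160.6, 17.2]]
top [424. 125. 449. 149.] 0.62 [138.  74. 136.] [ 689.7 -211.    13.6] [[672.4, -228.1, 0.5], [707.5, -192.7, 16.8]]
top [233. 231. 242. 242.] 0.5 [60. 58. 50.] [505.5 141.3  84.1] [[499.0, 135.7, 21.4], [512.1, 147.3, 91.7]]
side [310. 260. 331. 288.] 0.6 [ 96. 124.  64.] [ 536.4 -185.9   13.3] [[523.2, -203.9, 0.6], [550.1, -162.5, 17.9]]
side [271. 135. 279. 151.] 0.54 [77. 67. 54.] [505.2 148.6  87. ] [[499.0, 135.5, 77.7], [511.9, 173.9, 92.6]]
side [388. 263. 415. 282.] 0.5 [118.  74. 108.] [ 689.1 -212.7   13. ] [[672.8, -230.2, 3.0], [705.1, -194.9, 17.5]]
```

View pics/crop4.png

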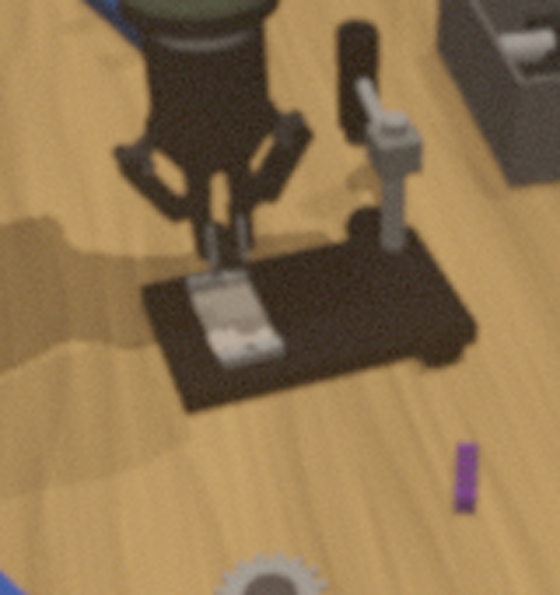

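The shoe is above the inlay (crop (230,290)) and aligned between the stops. Its near end at y ≈ 135.5 fits a centre at y ≈ 160. Lowering gently.

Emit:
step_arm([
  {"slide": [0.6,2,10],"dr": [0,0,0],"jaw": 1},
  {"slide": [0,0,12],"dr": [0,0,0],"jaw": 1},
  {"slide": [0,0,10],"dr": [0,0,0],"jaw": 1},
  {"slide": [0,0,8],"dr": [0,0,0],"jaw": 1},
  {"slide": [0,0,5],"dr": [0,0,0],"jaw": 1},
  {"slide": [0,0,3],"dr": [0,0,0],"jaw": 1},
  {"slide": [0,0,2],"dr": [0,0,0],"jaw": 1},
  {"slide": [0,0,2],"dr": [0,0,0],"jaw": 1},
  {"slide": [0,0,1],"dr": [0,0,0],"jaw": 1},
  {"slide": [0,0,0],"dr": [0,0,0],"jaw": 1},
  {"slide": [0,0,0],"dr": [0,0,0],"jaw": 1},
])

```text
t: 9.55
tool_pos: [506.7, 160.8, 24.9]
tool_rot: [0.0, 0.66, 0.751, 0.0]
wrist_force: [0.3, -0.6, -0.6]
width: 13.1
```

```bash
python3 -c "
from h import *
togo(506.5,161,23.5,7.2)"
```

```text
t 9.55 pos [506.7 160.8  24.9] w 13.1 F [ 0.3 -0.6 -0.6] q7 -0.01
turn [ 0.0002 -0.      0.0023] slide before [ 0.3 -0.2  1.4] after [ 0.3 -0.2  1.4]
```

Emit:
step_arm([
  {"slide": [0,0,0.6],"dr": [0,0,0],"jaw": 1},
  {"slide": [0,0,0.6],"dr": [0,0,0],"jaw": 1},
  {"slide": [0,0,0],"dr": [0,0,0],"jaw": 1},
  {"slide": [0,0,0],"dr": [0,0,0],"jaw": 1},
])

```text
t: 9.95
tool_pos: [506.6, 160.7, 23.6]
tool_rot: [0.0, 0.66, 0.751, -0.0]
wrist_force: [-0.7, -0.1, -0.9]
width: 12.6
```

Emit:
step_arm([
  {"slide": [0,0,0.5],"dr": [0,0,0],"jaw": 1},
  {"slide": [0,0,0],"dr": [0,0,0],"jaw": 1},
  {"slide": [0,0,0],"dr": [0,0,0],"jaw": 1},
])

```text
t: 10.25
tool_pos: [506.7, 160.7, 23.4]
tool_rot: [0.0, 0.66, 0.751, 0.0]
wrist_force: [-1.1, -0.9, 6.1]
width: 12.6
```

The wrist force of 6 N shows light contact, so I open the fingers slowly, then retreat.

Emit:
step_arm([
  {"slide": [0,0,0],"dr": [0,0,0],"jaw": 0.82},
  {"slide": [0,0,0],"dr": [0,0,0],"jaw": 0.78},
  {"slide": [0,0,0],"dr": [0,0,0],"jaw": 0.7},
  {"slide": [0,0,0],"dr": [0,0,0],"jaw": 0.6},
  {"slide": [0,0,0],"dr": [0,0,0],"jaw": 0.45},
  {"slide": [0,0,0],"dr": [0,0,0],"jaw": 0.45},
  {"slide": [0,0,0],"dr": [0,0,0],"jaw": 0.45},
  {"slide": [0,0,0],"dr": [0,0,0],"jaw": 0.45},
])

```text
t: 11.05
tool_pos: [506.7, 160.8, 23.1]
tool_rot: [0.0, 0.66, 0.751, 0.0]
wrist_force: [0.9, 0.2, -0.0]
width: 46.4
```

Emit:
step_arm([
  {"slide": [0,0,-8],"dr": [0,0,0],"jaw": 0.45},
  {"slide": [0,0,-20],"dr": [0,0,0],"jaw": 0.45},
  {"slide": [0,0,-30],"dr": [0,0,0],"jaw": 0.45},
  {"slide": [0,0,-40],"dr": [0,0,0],"jaw": 0.45},
  {"slide": [0,0,-40],"dr": [0,0,0],"jaw": 0.45},
  {"slide": [0,0,-40],"dr": [0,0,0],"jaw": 0.45},
  {"slide": [30,0,0],"dr": [0,0,0],"jaw": 0.45},
  {"slide": [40,0,0],"dr": [0,0,0],"jaw": 0.45},
  {"slide": [40,0,0],"dr": [0,0,0],"jaw": 0.45},
  {"slide": [40,0,0],"dr": [0,0,0],"jaw": 0.45},
  {"slide": [0,0,0],"dr": [0,0,0],"jaw": 0.45},
  {"slide": [0,0,0],"dr": [0,0,0],"jaw": 0.45},
])

```text
t: 12.25
tool_pos: [487.2, 309.8, 201.3]
tool_rot: [0.0, 0.66, 0.751, -0.0]
wrist_force: [-0.2, 0.6, -0.1]
width: 46.8
```

```bash
python3 -c "
from h import *
o=bot.get_obs(); print(o['t'],o['tool_pos'],o['width'])
c,s=np.cos(np.radians(7.2)),np.sin(np.radians(7.2))
for n in ('top','side'):
  p=bot.camera(n); W=cloud(p); save(p,n+'5.png')
  for t in ('short_shoe_mid','long_shoe_mid'):
   for d in bot.trace(p,t):
    m=d['region']&(p['z_map']>0); Q=W[m]; top=np.percentile(Q[:,2],90); Q=Q[Q[:,2]>top-5]; r=cv2.minAreaRect(Q[:,:2].astype(np.float32)); e=np.array(r[0])-[506.5,161]
    print(n,t,np.round(d['box']),round(d['confidence'],2),p['color'][m].mean(0).round(),'top',top.round(1),np.round(r[0],1),np.round(r[1],1),round(r[2],1),'stage xy',np.round([c*e[0]+s*e[1],-s*e[0]+c*e[1]],1))
a=cv2.imread('pics/top5.png')[200:290,170:310]; b=cv2.imread('pics/side5.png')[90:210,230:370]
f=lambda i:cv2.resize(i,(560,int(560*i.shape[0]/i.shape[1]*.6/.6)),interpolation=cv2.INTER_CUBIC)
v=np.vstack([f(a),f(b)]); cv2.imwrite('pics/fin.png',cv2.resize(v,None,fx=.7,fy=.7))
"
```

```text
12.25 [487.16447833 309.84155238 201.324004  ] 46.82650323902414
top short_shoe_mid [318. 162. 343. 177.] 0.79 [121.  60. 133.] top 16.5 [628.1 -15.8] [45.9 13.1] 72.0 stage xy [  98.5 -190.6]
top short_shoe_mid [422. 128. 447. 149.] 0.76 [122.  63. 122.] top 16.6 [ 690.3 -210.5] [14.4 50.1] 44.6 stage xy [ 135.7 -391.6]
top short_shoe_mid [407. 212. 434. 225.] 0.69 [ 61. 145.  62.] top 16.5 [ 537.4 -180.9] [49.8 13.2] 64.5 stage xy [ -12.2 -343.1]
top short_shoe_mid [ 99. 139. 269. 269.] 0.29 [57. 56. 50.] top 110.9 [636.5 274. ] [ 35.4 139.8] 2.3 stage xy [143.1  95.8]
top long_shoe_mid [446. 252. 492. 268.] 0.97 [51. 45. 34.] top 16.6 [ 458.6 -275.3] [14.4 78.5] 19.2 stage xy [-102.2 -426.8]
side short_shoe_mid [390. 264. 413. 283.] 0.63 [117.  74. 105.] top 17.3 [ 690.1 -210.4] [15.  50.3] 43.9 stage xy [ 135.6 -391.5]
side short_shoe_mid [339. 197. 345. 216.] 0.51 [126.  82. 109.] top 17.4 [629.4 -16.9] [49.8 13.9] 73.6 stage xy [  99.6 -191.9]
side short_shoe_mid [313. 262. 330. 288.] 0.46 [ 89. 121.  61.] top 17.2 [ 538.6 -180.7] [50.  14.4] 63.8 stage xy [ -10.9 -343.1]
side short_shoe_mid [272. 149. 279. 167.] 0.41 [92. 81. 68.] top 37.3 [505.5 159.9] [13.  48.2] 6.9 stage xy [-1.1 -1. ]
side short_shoe_mid [251.  79. 349. 190.] 0.29 [79. 66. 52.] top 106.9 [634.9 269.1] [ 34.1 131.6] 4.3 stage xy [140.9  91.2]
side long_shoe_mid [276. 307. 308. 350.] 0.62 [90. 74. 53.] top 17.5 [ 459.4 -275.8] [14.3 79.5] 19.0 stage xy [-101.5 -427.5]
```

View pics/fin.png

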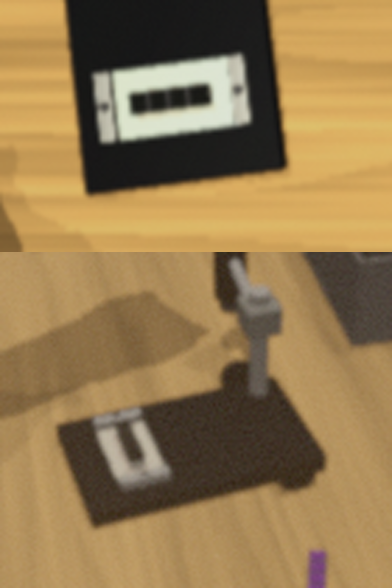

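The shoe lies centred between the stops at fin (170,99), rubber up: about -1, -1 mm off, 0.3° off in angle, top at 37 mm. The long shoe hasn't moved, and the arm is clear.

```bash
python3 -c "
from bench import bot
print(bot.hand_in())"
```

```text
the job is handed in; nothing more can be done
None
```

The short black shoe is on the inspection stage, rubber side up, and the job is handed in; no verdict came back. I gripped it across its width and lowered it until the wrist read about 6 N. I then opened the fingers slowly and backed the arm clear, at 12.3 s.

- **Short shoe:** the side camera puts its centre about 1 mm off the middle of the inlay in both directions. Its length is about 0.3° off the stop-to-stop line. Its top is at 37 mm, consistent with lying flat on the 20 mm stage given that camera's reading about 1 mm high.
- **Long shoe:** it is within about 1 mm of where it started in both cameras.
- **Disagreement:** in the final top image the network did not report the placed shoe separately (only a 0.29-confidence outline of the whole stage). Its measured position therefore rests on the side camera, but the top picture shows it centred on the inlay.

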